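# Hold the polished stone over the inspection light

## Task

Pick up the tray by its wooden handle, bring its clear window over the round inspection light a few centimetres above the glass, and make the free-running trolley with the polished red stone roll onto the window and stay there for at least five seconds, so that the stone can be graded. Move the trolley only by tilting and moving the tray: never touch it or the stone with the gripper, never let it run into the tray's end stops or tip the tray over, keep the tray off the light, and leave the weight box, pan and jar alone. Finish while still holding the tray over the light, level, with the trolley at rest on the window.

Things in the scene. Friction and masses are not known exactly. Their poses are not given: they have to be found in the camera images.
- tray: Carrying tray, loose, about 0.36 kg, level on the table at the start. Origin on its underside at its middle; z up, y along the tray, x across it. Aluminium trough 80 mm wide (x), 324 mm long (y). At y = 0 a bridge with two legs, 20 mm wide (y), crosses it at 81 to 87 mm height, over the trolley's path, and carries the handle. It hangs balanced across x.
- tray_handle (a point): Grip point in the dark wooden upright tab on the bridge, 12 mm thick (y), 60 mm long (x), from 87 to 136 mm above the tray's underside; this point is on its middle plane, 115 mm above the underside, right above the tray's origin. Grip it from above, fingers closing along the tray's y; the space beside it is free.
- tray_floor (a point): Middle of the trough's flat floor, at (0, 0, 6) mm in the tray's frame. Side rims 20 mm high at x = -38 and +38 mm. Black end stops, 46 mm tall, inner faces at y = -150 and +150 mm: the trolley touches them when its middle is at y = -120 or +120 mm.
- tray_window (a point): Centre of the clear window in the tray's floor, on the underside, at (0, -70, 0) mm in the tray's frame. The window is 40 mm long along y (y = -90 to -50 mm), with black marks on the rims at its corners; the trolley is on the window while its middle (the stone's centre) is over it.
- trolley: Blue trolley, 52 mm wide (x), 60 mm long (y), about 0.2 kg with its stone, guided in the trough so that it moves only along the tray's y; its axes are the tray's. Origin at its middle, on the trough's floor. It runs on ball bearings almost without friction (it holds on a slope of 0.002 rad at most) and does not stop by itself. Starts at rest at y = -10 to 80 mm.
- stone_center (a point): Centre of the polished red stone ball, 40 mm in diameter, fixed on the middle of the trolley, 44 mm above the tray's underside. Trolley and stone accelerate along the tray's y by 9.8 m/s2 x sin(tilt along y), towards the lower end, minus the tray's own acceleration along y.
- light_top (a point): Centre of the glass on top of the inspection light: a black round lamp, 76 mm in diameter (90 mm at the foot), glass 60 mm above the table, fixed to the table.
- weight_box: Dark wooden box of brass weights, 80 x 120 x 42 mm, loose, bystander; origin at the centre of its underside.
- pan: Shallow steel pan with small red stones, 100 mm in diameter, about 30 mm high, loose, bystander; origin at the centre of its underside.
- tin: Green glass jar with a brass lid, 56 mm in diameter, 60 mm high, loose, bystander; origin at the centre of its underside.

How it is judged:
On the way, in this order (a step that is already met when the one before it is completed fails the run):
1. the tray is lifted clear of the table  (height (world z) of tray above 0.04 m), for 0.2 s.
2. the window is over the light, just above the glass, and the trolley stays on the window for 5 s (horizontal distance between tray_window and light_top below 0.025 m and z of tray_window in the frame of light_top between 0.008 and 0.08 m and y of stone_center in the frame of tray between -0.09 and -0.05 m and contact force between tray and light below 0.1 N and contact force between the fingers and tray above 1 N), for 5 s.
At the end, for the whole second after the job is handed in: The gripper holds the tray with the window's centre within 25 mm sideways of the light's centre and its underside 8 to 80 mm above the glass, not touching the light, tilted less than 0.2 rad; the trolley's middle is within 20 mm of the window's centre along the tray and slower than 0.06 m/s (all of step 2 and linear speed of trolley below 0.06 m/s and angle between tray's own z axis and vertical below 0.2 rad); the arm keeps its last pose, push and grip.
It fails at once if the trolley runs into an end stop (y of stone_center in the frame of tray above 0.118 m or y of stone_center in the frame of tray below -0.118 m).
It fails at once if the tray tips over (angle between tray's own z axis and vertical above 0.4 rad).
It fails at once if the robot touches the trolley or the stone (contact force between any of the fingers, the arm and trolley above 0.3 N).
It fails at once if the tray or the robot knocks the light (contact force between any of tray, the arm, the fingers and light above 5 N).
It fails at once if the weight box, pan or jar is disturbed (distance of any of weight_box, pan, tin from where it was at the start of the episode above 0.02 m).
It also fails if it takes over 61 s, if anything falls off the work surface, if the arm or the gripper's body presses on something with over 40 N, if the wrist force passes 120 N, or if a joint passes its speed limit or range.

## Robot

A 6-joint arm with a two-finger parallel gripper is mounted at the origin on the work surface. World frame = base frame: x ahead of the robot, y to its left, z up, the work surface at z = 0. Lengths are in m, angles in rad, forces in N, time in s.
With the tool pointing down it reaches from about 0.35 to 0.775 m from the base axis. Payload 5.5 kg.
Tool frame: the origin (TCP) lies on the centre line of the jaws, within the pads' length; the fingertips stand 11 mm ahead of it and the grasp point (between the pads) lies 8 mm behind it (env.tip_reach is the distance from the TCP to the fingertips, in m); z points along the fingers, x is the direction in which the jaws open and shut, and the axes are right-handed (so a half turn about z gives the same grasp; the last joint's range is limited). The gripper opens to 85 mm and grips with 20 to 120 N. Pads are 22 mm wide; open, the fingers measure 114 mm over their backs; the gripper's body (76 mm by 85 mm) begins 54 mm behind the grasp point. The pads swing forward as they close: fully open they stand 13 mm farther back than shut.
Start: joints at [-1.339, 0.313, 0.046, 1.304, 0, 1.431], TCP at [0.209, -0.536, 0.204] pointing down, gripper open.
Joint ranges: [-2.76, 2.76], [-0.86, 1.69], [-1.03, 1.26], [-2.2, 2.34], [-1.47, 1.5], [-3.14, 3.14]. Speed limits (rad/s): [2.57, 2.57, 3.14, 3.14, 3.14, 3.14].

## Interface

Orientations are given as a unit quaternion [w, x, y, z].
In Python, from workcell import env gives the robot as it stands.
- The arm moves only by the tool carry_out, never from a script. Its argument "moves" is one flat list of numbers, 7 for each row, row after row: the gripper command: -1 is shut, 1 is fully open, values between are in proportion, then the shift along the tool's x, y, z in m, then the turn, a rotation vector about the tool's x, y, z in degrees. A call has exactly 5 rows; each row shifts and turns the pose as measured when the row begins, along the tool's axes as they then stand; what a row does not reach is not made up. A row lasts 1/8 s, in which the tool goes at most 62.5 mm and 10.7 degrees, less where a joint would pass 70% of its speed; a pose out of reach is approached as far as the arm can. A call is refused whole if a number of a shift passes 0.0625 or a number of a turn 10.7, either way. A call with a gripper value outside its range is refused whole. The fingers move at their own pace and stop on an object; "squeeze" is the grip in N (left out, the last holds). Time passes only in rows, so rows that do not move let the fingers close, or fill a call up. It gives the time, the measured TCP pose, the force and the opening at its end, in the units of the state.
- env.get_state(): the state, without advancing time (a new reading comes with each control period).
- env.read_camera(name): name is "scene" or "top"; returns the picture (480x640x3 uint8, red, green, blue); there is no depth.
- env.calibration(name): a dict with "camera_matrix" (3x3 intrinsics, pixels), "rvec" (rotation vector, rad) and "tvec" (3), from world to camera coordinates, as OpenCV has them. Camera axes: x right, y down, z forward; pixel columns grow to the right and rows downward; lengths in m; the calibration is good to about 2 mm. A picture is of the moment at which its call begins. calibration takes no time and is no camera call.
- env.hand_in(): hands the job in, once; it reports no verdict.
The state is a dict: "clock": time; "joint_pos": joint angles; "qvel": joint speeds; "tau": joint torques, N m; "tcp_pos": TCP position; "orientation": TCP orientation; "wrist_force": force on the tool from outside, world axes, zero at the start; "ft_torque": the same for the moment, N m; "finger_gap": finger opening in m.
Only numpy, scipy, OpenCV 4.12 (cv2) and the standard library are available. Lean on these libraries where they do the work, as an engineer would, in place of code of your own. Each camera call takes 0.05 s, during which the arm holds its last target. There are 200 camera calls.

## Working session

There is one attempt and no reset: what is moved stays moved. The work goes in short steps, Python scripts to look and compute and a tool call to move; the robot and the scene stay as the last step left them, time stands still between calls to the robot, and variables do not carry over. Pictures are saved under pics/ and viewed, about 8 in all and at most 12, crops included, and the job is handed in when it is done.

Besides the shell and the picture viewer there is one more tool, called in YAML: its name, and indented under it one key for each argument. carry_out: Moves the arm, as the interface text tells. Its arguments: {"type":"object","properties":{"moves":{"type":"array"},"squeeze":{"type":"number"}},"required":["moves"]}

```bash
ls; mkdir -p pics; cat > h.py <<'E'
import numpy as np, cv2
from workcell import env
from scipy.spatial.transform import Rotation as R
def cal(n):
    c=env.calibration(n); return np.array(c["camera_matrix"],float),np.array(c["rvec"],float),np.array(c["tvec"],float)
def ray(n,uv,z):
    K,r,t=cal(n); M=cv2.Rodrigues(r)[0]; C=-M.T@t.ravel()
    d=M.T@np.linalg.solve(K,[uv[0],uv[1],1.]); return C+d*(z-C[2])/d[2]
def proj(n,P):
    K,r,t=cal(n); return cv2.projectPoints(np.atleast_2d(np.array(P,float)),r,t,K,None)[0].reshape(-1,2)
def snap(n,f):
    im=env.read_camera(n); cv2.imwrite("pics/"+f,cv2.cvtColor(im,cv2.COLOR_RGB2BGR)); return im
E
python3 - <<'E'
from h import *
snap("scene","s0.png"); snap("top","t0.png")
for n in("scene","top"):
    K,r,t=cal(n); M=cv2.Rodrigues(r)[0]; print(n,K.tolist(),-M.T@t.ravel())
s=env.get_state(); print(s)
E
```

```text
pics
scene [[476.92560537358287, 0.0, 317.3421465707972], [0.0, 476.92560537358287, 245.2834403291279], [0.0, 0.0, 1.0]] [ 0.93980613 -0.29682793  0.70588787]
top [[495.1226898202743, 0.0, 323.25704792938683], [0.0, 495.1226898202743, 244.0427162062022], [0.0, 0.0, 1.0]] [ 0.54147182 -0.04500032  0.92190832]
{'clock': 0.1, 'joint_pos': array([-1.33861238e+00,  3.13953837e-01,  4.50959458e-02,  1.30360890e+00,
       -1.49299245e-05,  1.43120814e+00]), 'qvel': array([ 0.00042229,  0.00021578,  0.00276623,  0.00132363, -0.00015673,
        0.00052172]), 'tau': array([ 1.90896426e-03, -4.81726098e+01,  2.99243546e+01,  1.28018091e-02,
       -1.14571258e-04, -3.76708840e-06]), 'tcp_pos': array([ 0.20875444, -0.53522738,  0.20328322]), 'orientation': array([-5.57115700e-04,  8.25610721e-01, -5.64239523e-01, -6.22328907e-04]), 'wrist_force': array([-0.81354776,  0.00383152, -0.31249116]), 'ft_torque': array([-0.03642463,  0.03753305, -0.011847  ]), 'finger_gap': 0.08555835791548191}
```

View pics/t0.png

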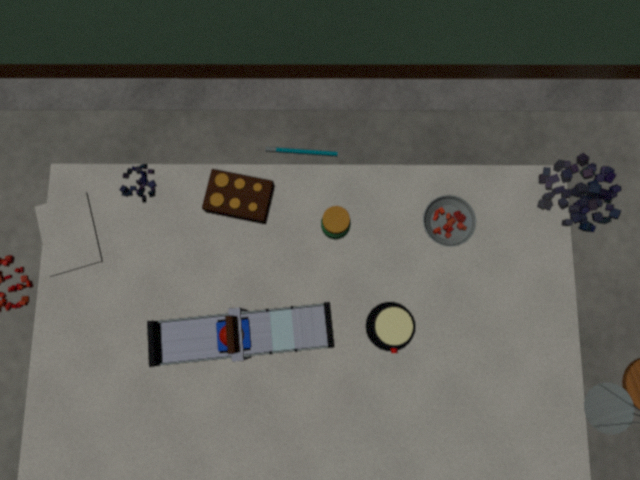

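View pics/s0.png

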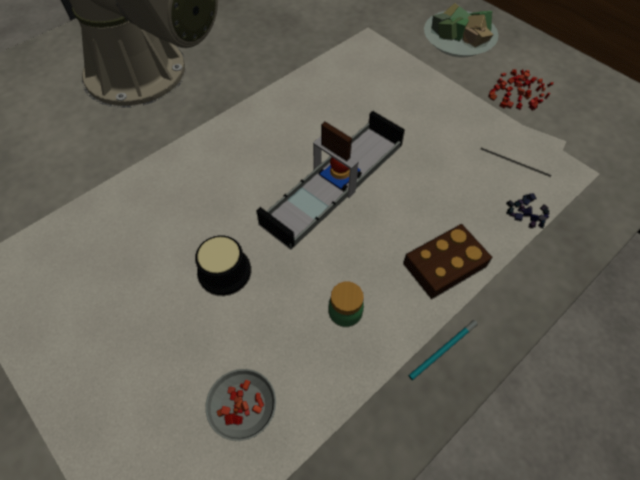

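The top view shows the tray with its handle near (232,333), the window near (283,329) and the trolley under the bridge. The lamp glass is near (396,326), the box at (238,196), the jar at (336,220) and the pan at (450,220). I'll enlarge a crop to read them more precisely.

```bash
python3 - <<'E'
from h import *
a=cv2.imread("pics/t0.png"); c=a[285:385,135:345]; c=np.clip(c.astype(float)*1.6,0,255).astype(np.uint8)
c=cv2.resize(c,None,fx=3.8,fy=3.8,interpolation=cv2.INTER_CUBIC)
b=cv2.imread("pics/s0.png")[95:275,190:420]; b=np.clip(b.astype(float)*1.6,0,255).astype(np.uint8)
b=cv2.resize(b,None,fx=800/460*0.7*1.0,fy=800/460*.7,interpolation=cv2.INTER_CUBIC)
out=np.zeros((c.shape[0]+b.shape[0],800,3),np.uint8); out[:c.shape[0],:c.shape[1]]=c; out[c.shape[0]:,:b.shape[1]]=b
print(c.shape,b.shape); cv2.imwrite("pics/c0.png",out[:600])
for n,uv,z in [("top",(396,326),.06),("top",(283,329),.006),("top",(232,333),.136),("scene",(219,254),.06)]: print(n,uv,ray(n,uv,z))
# light glass by threshold
g=a[295:360,360:425].astype(int); m=(g.min(2)>100); ys,xs=np.nonzero(m); print("glass top",xs.mean()+360,ys.mean()+295,m.sum(), g.reshape(-1,3).max(0))
print(a[329,283],a[326,396],a[334,365],a[340,190])
E
```

```text
(380, 798, 3) (219, 280, 3)
top (396, 326) [ 0.55066008 -0.1605201   0.06      ]
top (283, 329) [0.54463052 0.03825034 0.006     ]
top (232, 333) [0.5375394  0.10621788 0.136     ]
scene (219, 254) [ 0.5512499  -0.15548099  0.06      ]
glass top 393.7900221029365 327.0369434796337 3167 [128 155 158]
[139 138 121] [113 149 152] [111 118 119] [125 116 114]
```

View pics/c0.png

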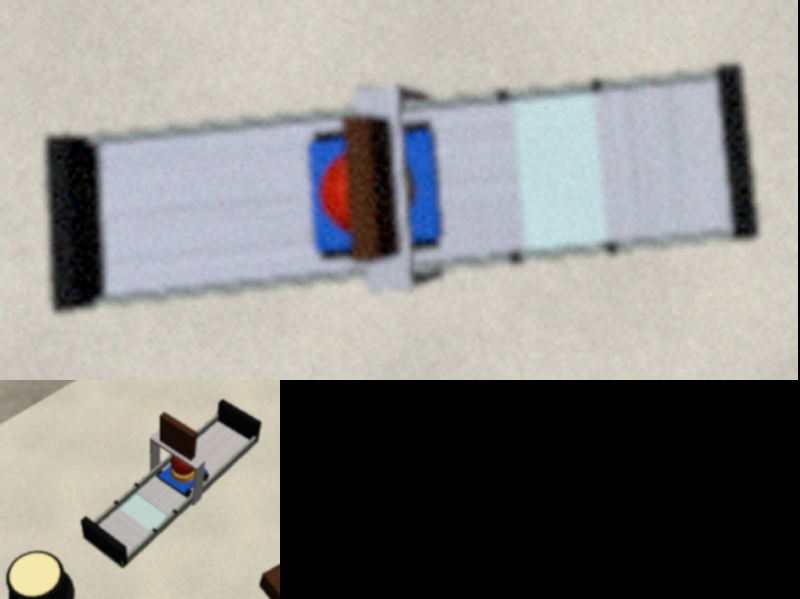

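The enlarged crop shows the rim marks at about (503,96), (597,86), (516,258) and (612,248). It also shows the handle's top-left edge at (345,118)–(355,258), the outer ends of the tray, and the blue trolley from 310 to 441. Next I'll fit the tray pose.

```bash
python3 - <<'E'
from h import *
from scipy.optimize import least_squares
T=lambda l:[(135+(u+.5)/3.8-.5,285+(v+.5)/3.8-.5) for u,v in l]
# tray +y = world +y approx => tray x = world x (image up = +x)
P=[(38,-50,20),(38,-90,20),(-38,-50,20),(-38,-90,20),(30,6,136),(-30,6,136),(40,162,46),(-40,162,46),(40,-162,46),(-40,-162,46)]
U=np.array(T([(503,96),(597,86),(516,258),(612,248),(345,118),(355,258),(48,138),(58,310),(740,66),(756,236)]))
P=np.array(P)/1e3
def W(q,P):
    c,s=np.cos(q[2]),np.sin(q[2]); return np.c_[q[0]+c*P[:,0]-s*P[:,1],q[1]+s*P[:,0]+c*P[:,1],P[:,2]]
s=least_squares(lambda q:(proj("top",W(q,P))-U).ravel(),[.54,.1,0]); q=s.x; print(q,s.fun.reshape(-1,2).round(1).tolist())
for h in(.018,.024):
  w=np.array([ray("top",u,h) for u in T([(310,138),(318,255),(432,125),(441,243)])]); d=w[:,:2]-q[:2]
  c,sn=np.cos(q[2]),np.sin(q[2]); print(h,(-sn*d[:,0]+c*d[:,1])*1e3)
# scene check
a=cv2.imread("pics/s0.png")
for k,p in zip(P,proj("scene",W(q,P))): print((k*1e3).round(),p.round(1))
# light fit: ellipse on yellow
for n,f,(x0,x1,y0,y1) in [("top","pics/t0.png",(355,430,290,365)),("scene","pics/s0.png",(180,260,220,300))]:
  g=cv2.imread(f)[y0:y1,x0:x1].astype(int); m=((g[...,2]-g[...,0]>22)&(g[...,1]-g[...,0]>15)&(g[...,2]>90)).astype(np.uint8)
  k,l,st,ce=cv2.connectedComponentsWithStats(m); i=1+st[1:,4].argmax(); uv=ce[i]+[x0,y0]; print(n,uv,st[i],ray(n,uv,.06))
E
```

```text
[0.53601523 0.10925947 0.10837026] [[1.7, -0.4], [-1.1, -0.0], [1.8, -0.3], [-1.2, 0.0], [-0.5, -0.6], [-0.5, 1.4], [-0.7, -0.7], [-1.4, 0.6], [0.8, -0.9], [1.4, 0.6]]
0.018 [ 46.39861615  46.17869693 -11.92182099 -11.95778292]
0.024 [ 45.06876685  44.85030741 -12.8645485  -12.90027171]
[ 38. -50.  20.] [332.1 204.4]
[ 38. -90.  20.] [317.3 218.2]
[-38. -50.  20.] [300.8 182.3]
[-38. -90.  20.] [285.8 195.3]
[ 30.   6. 136.] [352.6 138.5]
[-30.   6. 136.] [324.9 121. ]
[ 40. 162.  46.] [405.6 129.9]
[-40. 162.  46.] [372.6 110.4]
[  40. -162.   46.] [289.1 236.7]
[ -40. -162.   46.] [254.9 210.4]
top [393.61096375 325.69407604] [  20   17   38   38 1131] [ 0.55115395 -0.15643858  0.06      ]
scene [218.01392515 254.19321149] [  18   17   41   36 1149] [ 0.55049397 -0.1568399   0.06      ]
```

Tray origin fits at (0.536, 0.109) with yaw 0.108 rad, trolley at y ≈ +16 mm, and the light at (0.551, -0.157) in both cameras. Next I'll plan the approach, keeping the tool's x along the tray's +y so joint 6 stays in range.

```bash
cat >> h.py <<'E'
def pose():
    s=env.get_state(); o=s["orientation"]; return s,np.array(s["tcp_pos"]),R.from_quat([o[1],o[2],o[3],o[0]])
def goalR(yaw): # tool x=tray y, tool y=tray x, tool z=down
    c,s=np.cos(yaw),np.sin(yaw); return R.from_matrix(np.array([[-s,c,0],[c,s,0],[0,0,-1.]]))
def plan(p,n,yaw,g=1):
    s,p0,r0=pose(); d=(goalR(yaw)*r0.inv()).as_rotvec(); 
    for k in range(n):
        r=R.from_rotvec(d*k/n)*r0; sh=r.inv().apply((np.array(p)-p0)/n); tu=np.degrees(r.inv().apply(d/n))
        print([g]+sh.round(4).tolist()+tu.round(2).tolist())
def rel(yaw,p=None):
    s,p0,r0=pose(); r=(goalR(yaw).inv()*r0).as_rotvec(degrees=True)
    print("t",round(s["clock"],2),"tcp",p0.round(4),"rot err deg",r.round(2),"F",np.round(s["wrist_force"],1),"gap",round(s["finger_gap"],4),"q6",round(s["joint_pos"][5],2))
    if p is not None: print("remaining shift (tool)",r0.inv().apply(np.array(p)-p0).round(4),"turn",np.degrees((r0.inv()*goalR(yaw)).as_rotvec()).round(2))
E
python3 - <<'E'
from h import *
plan([.536,.109,.203],20,.108)
E
```

```text
[1, -0.0241, -0.0269, 0.0001, -0.01, 0.0, -8.24]
[1, -0.02, -0.0301, 0.0001, -0.01, 0.0, -8.24]
[1, -0.0154, -0.0327, 0.0001, -0.01, 0.0, -8.24]
[1, -0.0106, -0.0345, 0.0, -0.01, 0.0, -8.24]
[1, -0.0055, -0.0357, 0.0, -0.01, 0.0, -8.24]
[1, -0.0003, -0.0361, 0.0, -0.01, 0.0, -8.24]
[1, 0.0048, -0.0358, 0.0, -0.01, 0.0, -8.24]
[1, 0.0099, -0.0347, 0.0, -0.01, 0.0, -8.24]
[1, 0.0148, -0.033, 0.0, -0.01, 0.0, -8.24]
[1, 0.0194, -0.0305, 0.0, -0.01, 0.0, -8.24]
[1, 0.0235, -0.0274, 0.0, -0.01, 0.0, -8.24]
[1, 0.0272, -0.0237, 0.0, -0.01, 0.0, -8.24]
[1, 0.0304, -0.0196, 0.0, -0.01, 0.0, -8.24]
[1, 0.0329, -0.015, 0.0, -0.01, 0.0, -8.24]
[1, 0.0347, -0.0102, 0.0, -0.01, 0.0, -8.24]
[1, 0.0358, -0.0051, 0.0, -0.01, 0.0, -8.24]
[1, 0.0361, 0.0001, 0.0, -0.01, 0.0, -8.24]
[1, 0.0357, 0.0053, 0.0, -0.01, 0.0, -8.24]
[1, 0.0346, 0.0103, 0.0, -0.01, 0.0, -8.24]
[1, 0.0328, 0.0152, 0.0, -0.01, 0.0, -8.24]
```

carry_out:
  moves: [1,-0.024,-0.027,0,0,0,-8.2,1,-0.02,-0.03,0,0,0,-8.2,1,-0.015,-0.033,0,0,0,-8.2,1,-0.011,-0.035,0,0,0,-8.2,1,-0.006,-0.036,0,0,0,-8.2]

```text
clock: 0.72
tcp_pos: [0.2902, -0.369, 0.2004]
orientation: [-0.003, 0.973, -0.231, -0.002]
wrist_force: [0.6, -0.7, -0.3]
finger_gap: 0.0853
```

carry_out:
  moves: [1,0,-0.036,0,0,0,-8.2,1,0.005,-0.036,0,0,0,-8.2,1,0.01,-0.035,0,0,0,-8.2,1,0.015,-0.033,0,0,0,-8.2,1,0.019,-0.03,0,0,0,-8.2]

```text
clock: 1.35
tcp_pos: [0.3698, -0.1998, 0.1999]
orientation: [-0.005, 0.991, 0.137, -0.001]
wrist_force: [0.7, 0.9, -1.2]
finger_gap: 0.0851
```

```bash
python3 - <<'E'
from h import *
plan([.536,.109,.205],10,.108)
rel(.108)
E
```

```text
[1, 0.0244, -0.0252, -0.0003, -0.05, -0.03, -8.05]
[1, 0.0276, -0.0216, -0.0003, -0.05, -0.03, -8.05]
[1, 0.0304, -0.0175, -0.0004, -0.05, -0.03, -8.05]
[1, 0.0325, -0.0131, -0.0004, -0.05, -0.03, -8.05]
[1, 0.0341, -0.0084, -0.0004, -0.05, -0.03, -8.05]
[1, 0.0349, -0.0035, -0.0005, -0.05, -0.03, -8.05]
[1, 0.035, 0.0014, -0.0005, -0.05, -0.03, -8.05]
[1, 0.0345, 0.0063, -0.0005, -0.05, -0.03, -8.05]
[1, 0.0333, 0.0111, -0.0005, -0.05, -0.03, -8.05]
[1, 0.0314, 0.0156, -0.0005, -0.05, -0.03, -8.05]
t 1.35 tcp [ 0.3698 -0.1998  0.1999] rot err deg [ 0.49  0.32 80.49] F [ 0.7  0.9 -1.2] gap 0.0851 q6 0.61
```

carry_out:
  moves: [1,0.024,-0.025,0,0,0,-8,1,0.028,-0.022,0,0,0,-8,1,0.03,-0.018,0,0,0,-8,1,0.032,-0.013,0,0,0,-8,1,0.034,-0.008,0,0,0,-8]

```text
clock: 1.98
tcp_pos: [0.4515, -0.0388, 0.1996]
orientation: [-0.006, 0.879, 0.478, -0.0]
wrist_force: [0.2, 0.2, -0.8]
finger_gap: 0.0852
```

carry_out:
  moves: [1,0.035,-0.003,0,0,0,-8,1,0.035,0.002,0,0,0,-8,1,0.034,0.006,0,0,0,-8,1,0.033,0.011,0,0,0,-8,1,0.031,0.016,0,0,0,-8]

```text
clock: 2.6
tcp_pos: [0.532, 0.1221, 0.1986]
orientation: [-0.007, 0.653, 0.757, 0.0]
wrist_force: [0.5, 0.4, 0.6]
finger_gap: 0.0856
```

```bash
python3 - <<'E'
from h import *
rel(.108,[.536,.109,.107])
a=snap("scene","s1.png")
# refine tray yaw etc. from scene: show crop
c=np.clip(a[90:270,230:430,::-1].astype(float)*1.6,0,255).astype(np.uint8)
cv2.imwrite("pics/c1.png",cv2.resize(c,None,fx=3.2,fy=3.2,interpolation=cv2.INTER_CUBIC))
E
```

```text
t 2.6 tcp [0.532  0.1221 0.1986] rot err deg [ 0.49  0.61 -2.26] F [0.5 0.4 0.6] gap 0.0856 q6 -0.08
remaining shift (tool) [-0.0145  0.0028  0.0914] turn [-0.49 -0.61  2.26]
```

View pics/c1.png

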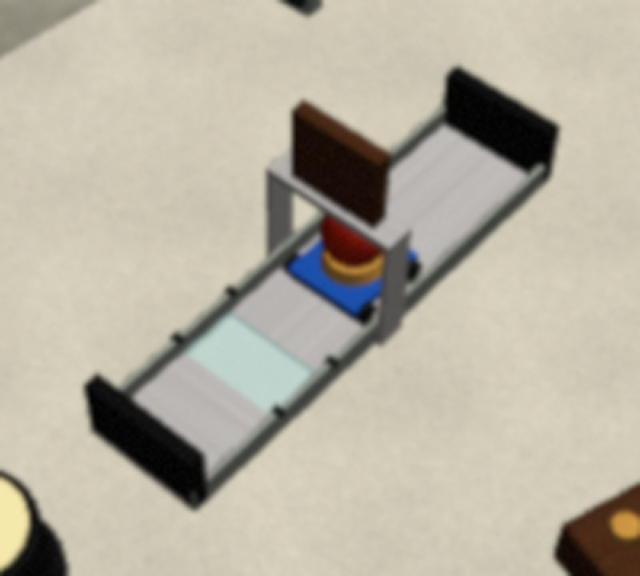

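The crop shows the tray standing undisturbed, with the handle's top corners at about scene (323,122) and (351,139). That agrees with the fit to within 2 px, so I'll level the tool and go down.

carry_out:
  moves: [1,-0.0145,0.003,0,-0.5,-0.6,2.25,1,0,0,0.03,0,0,0,1,0,0,0.03,0,0,0,1,0,0,0.025,0,0,0,1,0,0,0.006,0,0,0]
  squeeze: 60

```text
clock: 3.28
tcp_pos: [0.5392, 0.1074, 0.1041]
orientation: [0.001, 0.669, 0.743, 0.001]
wrist_force: [-0.0, -0.9, 0.6]
finger_gap: 0.0854
```

```bash
python3 - <<'E'
from h import *
rel(.108,[.536,.109,.107])
E
```

```text
t 3.27 tcp [0.5392 0.1074 0.1041] rot err deg [-0.15 -0.03  0.21] F [-0.  -0.9  0.6] gap 0.0854 q6 -0.05
remaining shift (tool) [ 0.0019 -0.0031 -0.0029] turn [ 0.15  0.03 -0.21]
```

carry_out:
  moves: [1,0.002,-0.003,-0.0035,0.1,0,-0.2,0.2,0,0,0,0,0,0,-0.3,0,0,0,0,0,0,-1,0,0,0,0,0,0,-1,0,0,0,0,0,0]
  squeeze: 60

```text
clock: 3.9
tcp_pos: [0.5378, 0.1081, 0.1112]
orientation: [0.002, 0.669, 0.743, 0.002]
wrist_force: [-0.2, -0.0, -0.3]
finger_gap: 0.0124
```

carry_out:
  moves: [-1,0,0,0,0,0,0,-1,0,0,0,0,0,0,-1,0,0,0,0,0,0,-1,0,0,0,0,0,0,-1,0,0,0,0,0,0]
  squeeze: 60

```text
clock: 4.53
tcp_pos: [0.5378, 0.1082, 0.1112]
orientation: [0.002, 0.669, 0.743, 0.002]
wrist_force: [-0.6, 0.7, 0.2]
finger_gap: -0.0003
```

```bash
python3 - <<'E'
from h import *
rel(.108,[.536,.109,.107]); 
a=snap("scene","s2.png"); b=snap("top","t2.png"); rel(.108)
c=np.clip(a[60:270,200:440,::-1].astype(float)*1.6,0,255).astype(np.uint8)
d=np.clip(b[240:400,120:360,::-1].astype(float)*1.6,0,255).astype(np.uint8)
cv2.imwrite("pics/c2.png",cv2.resize(np.vstack([c,d]),None,fx=1.6,fy=1.6,interpolation=cv2.INTER_CUBIC))
E
```

```text
t 4.53 tcp [0.5378 0.1082 0.1112] rot err deg [-0.32 -0.07  0.14] F [-0.6  0.7  0.2] gap -0.0003 q6 -0.05
remaining shift (tool) [ 0.0009 -0.0017  0.0042] turn [ 0.32  0.07 -0.14]
t 4.62 tcp [0.5378 0.1082 0.1112] rot err deg [-0.32 -0.07  0.14] F [-0.8 -0.2  0.2] gap 0.0001 q6 -0.05
```

View pics/c2.png

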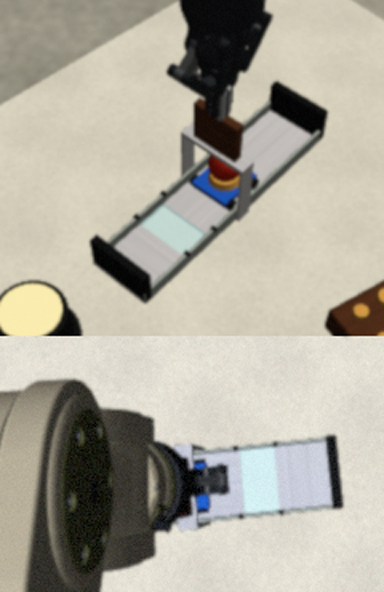

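The gap reads 0, so the grip missed: the handle is still standing visibly in front of the fingers. I'll enlarge and mark where the TCP and handle project.

```bash
python3 - <<'E'
from h import *
s,p,r=pose(); print(s["joint_pos"].round(3))
out=[]
for n,f,(x0,y0) in [("scene","pics/s2.png",(270,50)),("top","pics/t2.png",(190,270))]:
    im=cv2.imread(f); c=np.clip(im[y0:y0+120,x0:x0+120].astype(float)*1.7,0,255).astype(np.uint8)
    k=3.3; c=cv2.resize(c,None,fx=k,fy=k,interpolation=cv2.INTER_CUBIC)
    for q,col in [(p,(0,255,0)),(p+r.apply([0,0,.011]),(255,255,0)),(p-r.apply([0,0,.06]),(0,255,255)),([.536,.109,.136],(255,0,255)),([.536,.109,.087],(0,0,255))]:
        u=proj(n,q)[0]; print(n,np.round(q,3),u.round(1)); cv2.circle(c,tuple(int(v) for v in (u-[x0,y0]+.5)*k),4,col,1)
    out.append(c)
cv2.imwrite("pics/c3.png",np.hstack(out))
E
```

```text
[ 5.300e-02  3.030e-01 -2.010e-01  1.061e+00 -1.000e-03 -5.300e-02]
scene [0.538 0.108 0.111] [336.  143.2]
scene [0.538 0.108 0.1  ] [335.8 147.7]
scene [0.537 0.108 0.171] [337.1 116.2]
scene [0.536 0.109 0.136] [336.1 131.7]
scene [0.536 0.109 0.087] [335.2 152.2]
top [0.538 0.108 0.111] [233.7 332.8]
top [0.538 0.108 0.1  ] [235.  332.7]
top [0.537 0.108 0.171] [226.1 333.1]
top [0.536 0.109 0.136] [230.2 334. ]
top [0.536 0.109 0.087] [236.  333.8]
```

View pics/c3.png

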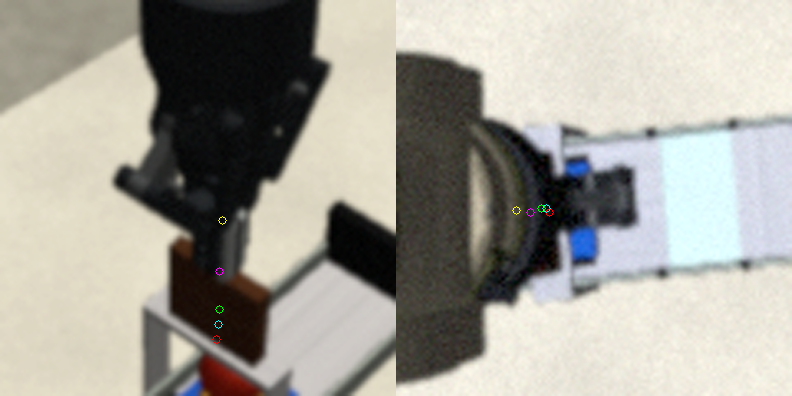

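```bash
python3 - <<'E'
from h import *
print("tip",env.tip_reach, [x for x in dir(env) if x[0]!='_'])
p=np.array([.532,.1221,.1986]); r=goalR(.108-.04)
for dx in(-.042,-.057,.042,.057):
  for dz in(.011,-.002,-.03): print(dx,dz,proj("scene",p+r.apply([dx,0,dz]))[0].round(1))
a=cv2.imread("pics/s1.png"); c=np.clip(a[0:130,270:400].astype(float)*1.7,0,255).astype(np.uint8)
b=cv2.imread("pics/s2.png"); d=np.clip(b[40:170,270:400].astype(float)*2.5,0,255).astype(np.uint8)
cv2.imwrite("pics/c4.png",np.hstack([cv2.resize(x,None,fx=3,fy=3,interpolation=cv2.INTER_CUBIC) for x in(c,d)]))
E
```

```text
tip 0.011 ['MotionError', 'calibration', 'get_state', 'hand_in', 'read_camera', 'tip_reach']
-0.042 0.011 [322.9 115.9]
-0.042 -0.002 [323.  109.4]
-0.042 -0.03 [323.2  94.7]
-0.057 0.011 [316.2 121. ]
-0.057 -0.002 [316.1 114.5]
-0.057 -0.03 [316.   99.8]
0.042 0.011 [359.1  89.1]
0.042 -0.002 [359.7  82.5]
0.042 -0.03 [361.1  67.5]
0.057 0.011 [365.3  84.6]
0.057 -0.002 [366.   77.9]
0.057 -0.03 [367.5  62.9]
```

View pics/c4.png

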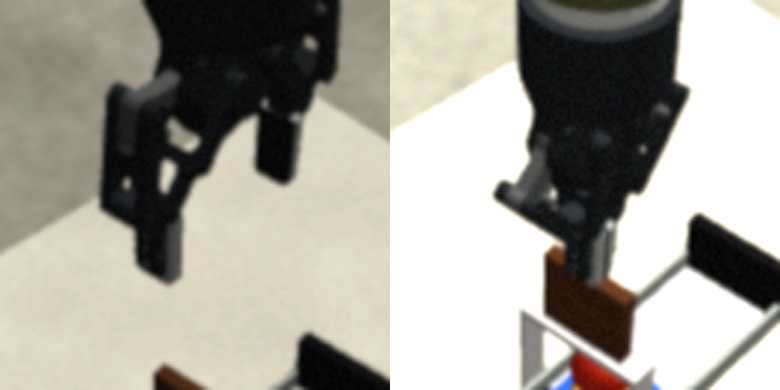

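The gripper's fingertips show at about scene (339,135), right at the handle's top edge, so the tool is roughly 30–36 mm higher than the state says, and the fingers shut just above the handle. I'll reopen, go down about 36 mm, and check by picture before closing.

carry_out:
  moves: [1,0,0,-0.006,0.15,0,0,1,0,0,-0.004,0.15,0,0,1,0,0,0,0,0,0,1,0,0,0,0,0,0,1,0,0,0,0,0,0]

```text
clock: 5.25
tcp_pos: [0.538, 0.1082, 0.1222]
orientation: [0.001, 0.669, 0.743, -0.0]
wrist_force: [0.5, 0.2, 0.1]
finger_gap: 0.0852
```

carry_out:
  moves: [1,0,0,0.02,0,0,0,1,0,0,0.013,0,0,0,1,0,0,0.01,0,0,0,1,0,0,0,0,0,0,1,0,0,0,0,0,0]

```text
clock: 5.88
tcp_pos: [0.5384, 0.1082, 0.078]
orientation: [0.001, 0.669, 0.743, -0.0]
wrist_force: [0.3, 0.4, 0.6]
finger_gap: 0.0853
```

```bash
python3 - <<'E'
from h import *
rel(.108,[.536,.109,.075])
a=snap("scene","s3.png"); b=snap("top","t3.png")
s,p,r=pose()
for dx in(-.042,.042): print(proj("scene",p+r.apply([dx,0,-.002])+[0,0,.033])[0].round(1))
c=np.clip(a[70:200,270:400,::-1].astype(float)*2.2,0,255).astype(np.uint8)
d=np.clip(b[270:400,170:300,::-1].astype(float)*1.8,0,255).astype(np.uint8)
cv2.imwrite("pics/c5.png",np.hstack([cv2.resize(x,None,fx=3,fy=3,interpolation=cv2.INTER_CUBIC) for x in(c,d)]))
E
```

```text
t 5.88 tcp [0.5384 0.1082 0.078 ] rot err deg [-0.07 -0.08  0.15] F [0.3 0.4 0.6] gap 0.0853 q6 -0.05
remaining shift (tool) [ 0.001  -0.0023  0.003 ] turn [ 0.07  0.08 -0.15]
[319.7 156.5]
[352.2 129.1]
```

View pics/c5.png

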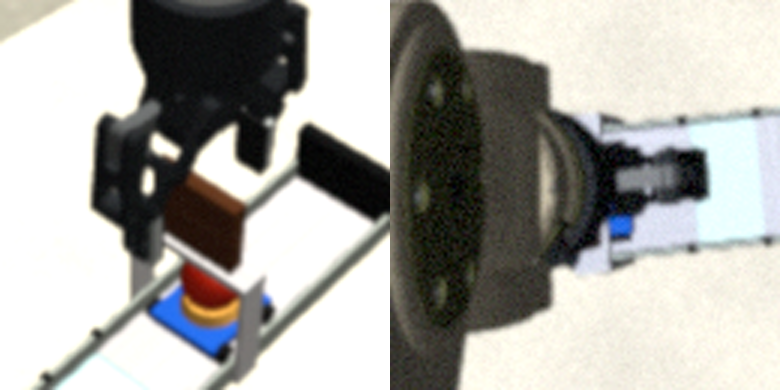

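The fingers now straddle the handle, with tips at about (316,157) and (357,127). That matches a +33 mm height bias in the reported z, so I'll close here.

carry_out:
  moves: [0.2,0,-0.002,0,0,0,0,-0.3,0,0,0,0,0,0,-1,0,0,0,0,0,0,-1,0,0,0,0,0,0,-1,0,0,0,0,0,0]
  squeeze: 100

```text
clock: 6.6
tcp_pos: [0.5372, 0.1085, 0.0795]
orientation: [0.002, 0.669, 0.743, 0.001]
wrist_force: [-0.6, -0.9, 1.7]
finger_gap: 0.0103
```

carry_out:
  moves: [-1,0,0,0,0,0,0,-1,0,0,0,0,0,0,-1,0,0,0,0,0,0,-1,0,0,0,0,0,0,-1,0,0,0,0,0,0]

```text
clock: 7.22
tcp_pos: [0.5372, 0.1085, 0.0795]
orientation: [0.002, 0.669, 0.744, 0.001]
wrist_force: [-0.7, -0.2, 2.1]
finger_gap: 0.0109
```

```bash
python3 - <<'E'
from h import *
rel(.108)
a=snap("scene","s4.png"); b=snap("top","t4.png")
# auto: blue trolley + red stone masks in scene, near tray
def blobs(a):
    g=a.astype(int); r,gg,bl=g[...,0],g[...,1],g[...,2]
    for nm,m in (("blue",(bl-r>35)&(bl-gg>20)),("red",(r-gg>35)&(r-bl>30)),("gold",(r-bl>40)&(gg-bl>15)&(r-gg<45)),("win",(gg-r>6)&(bl-r>4)&(gg>70))):
        m=m.astype(np.uint8); k,l,st,ce=cv2.connectedComponentsWithStats(m)
        print(nm,[(st[i].tolist(),ce[i].round(1).tolist()) for i in range(1,k) if st[i,4]>40])
print("s1");blobs(cv2.imread("pics/s1.png")[...,::-1]);print("s4");blobs(a);print("t4");blobs(b)
E
```

```text
t 7.22 tcp [0.5372 0.1085 0.0795] rot err deg [-0.23 -0.03  0.13] F [-0.7 -0.2  2.1] gap 0.0109 q6 -0.05
s1
blue [([320, 166, 29, 22, 220], [333.2, 177.8])]
red [([508, 69, 29, 23, 261], [521.4, 78.7]), ([490, 78, 17, 21, 123], [497.2, 88.1]), ([501, 86, 12, 21, 123], [507.3, 97.7]), ([530, 97, 13, 11, 82], [535.0, 101.6]), ([332, 159, 16, 12, 100], [338.3, 165.0]), ([240, 380, 10, 10, 62], [245.2, 384.4]), ([217, 387, 33, 38, 564], [234.5, 407.5]), ([253, 393, 11, 20, 127], [258.1, 403.3])]
gold [([478, 29, 13, 7, 43], [484.8, 32.7]), ([331, 168, 19, 10, 92], [340.4, 173.1]), ([450, 228, 17, 15, 199], [458.2, 235.3]), ([199, 238, 39, 34, 1040], [218.0, 254.2]), ([436, 239, 13, 12, 131], [442.0, 244.3]), ([465, 245, 18, 16, 215], [473.4, 252.2]), ([420, 249, 12, 10, 93], [425.2, 253.5]), ([450, 256, 14, 13, 137], [456.9, 261.6]), ([435, 266, 12, 11, 97], [440.2, 271.2]), ([331, 281, 33, 31, 800], [346.8, 296.1])]
win [([288, 188, 40, 30, 623], [307.6, 202.6]), ([411, 327, 58, 52, 462], [439.5, 352.8])]
s4
blue [([320, 166, 29, 23, 221], [333.0, 177.9])]
red [([508, 69, 29, 23, 265], 
[... 1073 characters left out ...]
25.5, 280.4]), ([8, 283, 15, 9, 79], [14.9, 287.2]), ([0, 292, 28, 18, 205], [12.1, 302.0]), ([631, 362, 9, 26, 62], [635.9, 373.4]), ([627, 375, 13, 32, 127], [632.6, 391.0])]
gold [([212, 172, 19, 16, 203], [221.0, 179.6]), ([233, 176, 13, 17, 135], [239.2, 183.3]), ([251, 181, 12, 11, 94], [256.9, 186.4]), ([207, 192, 19, 16, 208], [216.2, 199.2]), ([227, 197, 14, 14, 137], [234.1, 203.0]), ([247, 201, 11, 12, 94], [252.3, 206.4]), ([322, 206, 28, 27, 600], [335.7, 219.1]), ([380, 309, 31, 32, 400], [396.8, 322.9]), ([624, 359, 16, 50, 537], [633.2, 382.2])]
win [([274, 147, 65, 10, 337], [306.5, 150.9]), ([270, 308, 27, 44, 966], [282.7, 329.6]), ([622, 404, 11, 17, 80], [627.7, 411.9])]
```

The handle is gripped (gap 10.9 mm), the tray shifted only about 1 mm, and the trolley is unmoved. I'll write the tracker, test it at this known pose, then lift.

```bash
cat > m.py <<'E'
from h import *
import sys
from scipy.optimize import least_squares, minimize_scalar
P0=np.array([.5372,.1085,.0795]); E0=np.radians([-.23,-.03,.13])
R0=goalR(.108)*R.from_rotvec(E0)              # tool rot at grasp
TO=np.array([.536,.108,0.]); TY=R.from_euler('z',.108)
def tray(p,r): # tray origin, rot from tcp pose (rigid since grasp)
    d=r*R0.inv(); return p+d.apply(TO-P0), d*TY
def blob(im,kind,uv,rad=28,mn=15):
    g=im.astype(int); r,G,b=g[...,0],g[...,1],g[...,2]
    m={"blue":(b-r>35)&(b-G>20),"red":(r-G>35)&(r-b>30),"gold":(r-b>40)&(G-b>15)&(r-G<45),"win":(G-r>6)&(b-r>4)&(G>70)}[kind].astype(np.uint8)
    k=np.zeros_like(m); cv2.circle(k,tuple(int(round(v)) for v in uv),rad,1,-1); m&=k
    n,l,st,ce=cv2.connectedComponentsWithStats(m)
    if n<2: return None
    i=1+st[1:,4].argmax(); return None if st[i,4]<mn else (ce[i],int(st[i,4]),st[i,:4])
def tri(us,ut):
    return least_squares(lambda X:np.r_[proj("scene",X)[0]-us,proj("top",X)[0]-ut],[.54,0,.1]).x
def tilt(r): # deg, tray attitude about own x (+ => -y end low), and about y
    z=(r*R0.inv()*TY).as_matrix(); return np.degrees(z[2,1]),np.degrees(-z[2,0])
def meas(ims=None,last=None,tag=None):
    s,p,r=pose()
    A=env.read_camera("scene") if ims is None else ims[0]; B=env.read_camera("top") if ims is None else ims[1]
    if tag:
        for n,x in(("s",A),("t",B)): cv2.imwrite(f"pics/{n}{tag}.png",x[...,::-1])
    o,t=tray(p,r); W=o+t.apply([0,-.07,.006])
    ws=blob(A,"win",proj("scene",W)[0]); wt=blob(B,"win",proj("top",W)[0])
    print("t %.2f tcp %s tray %s tilt(deg) %.2f,%.2f yaw %.3f"%(s["clock"],p.round(4),o.round(4),*tilt(r),t.as_euler('zyx')[0]),"F",np.round(s["wrist_force"],1),"gap %.4f"%s["finger_gap"])
    print(" win exp",W.round(4),"tri",None if not(ws and wt) else tri(ws[0],wt[0]).round(4),ws and ws[1],wt and wt[1])
    for k,z in(("red",.046),("gold",.028),("blue",.02)):
        f=lambda y:proj("scene",o+t.apply([0,y,z]))[0]
        b=blob(A,k,f(-.02 if last is None else last),70 if k!="gold" else 45)
        if b: 
            q=minimize_scalar(lambda y:np.sum((f(y)-b[0])**2),bounds=(-.15,.15),method="bounded"); print("  ",k,b[0].round(1),b[1],"y=%.1f mm res %.1f px"%(q.x*1e3,q.fun**.5))
    return A,B
E
python3 - <<'E'
from m import *
meas((cv2.imread("pics/s4.png")[...,::-1],cv2.imread("pics/t4.png")[...,::-1]),.016)
E
```

```text
t 7.33 tcp [0.5372 0.1084 0.0795] tray [0.536  0.1079 0.    ] tilt(deg) -0.01,0.01 yaw 0.108 F [-0.5 -0.4  0.1] gap 0.0104
 win exp [0.5435 0.0383 0.006 ] tri [0.5428 0.0371 0.0115] 625 966
   red [337.8 165.8] 92 y=9.4 mm res 0.6 px
   gold [340.1 173.4] 92 y=11.9 mm res 3.2 px
   blue [333.  177.9] 221 y=-1.6 mm res 0.2 px
```

carry_out:
  moves: [-1,0,0,-0.02,0,0,0,-1,0,0,-0.025,0,0,0,-1,0,0,-0.025,0,0,0,-1,0,0,-0.02,0,0,0,-1,0,0,-0.005,0,0,0]

```text
clock: 7.95
tcp_pos: [0.5312, 0.1078, 0.1698]
orientation: [-0.004, 0.669, 0.743, -0.005]
wrist_force: [0.1, -0.1, -5.1]
finger_gap: 0.0103
```

```bash
python3 - <<'E'
from m import *
meas(None,.016,"5"); meas(None,.016,"6")
E
```

```text
t 7.95 tcp [0.5312 0.1078 0.1698] tray [0.5288 0.1072 0.0903] tilt(deg) 0.01,0.92 yaw 0.107 F [ 0.1 -0.1 -5.1] gap 0.0103
 win exp [0.5364 0.0376 0.0963] tri [0.5355 0.0362 0.1016] 709 1204
   red [337.5 126.5] 142 y=11.7 mm res 0.5 px
   gold [339.2 136.3] 108 y=12.5 mm res 3.4 px
   blue [331.5 141.5] 255 y=-1.4 mm res 0.0 px
t 8.05 tcp [0.5308 0.1078 0.1689] tray [0.5282 0.1072 0.0894] tilt(deg) 0.01,0.99 yaw 0.108 F [-0.9 -0.2 -5.6] gap 0.0104
 win exp [0.5358 0.0376 0.0954] tri [0.5347 0.0363 0.1004] 709 1200
   red [337.4 126.5] 136 y=12.1 mm res 0.4 px
   gold [339.  136.5] 108 y=12.5 mm res 3.5 px
   blue [331.1 141.6] 255 y=-1.5 mm res 0.1 px
```

The lift is clean: tray level along y to 0.01°, underside at about 90 mm, and the trolley still near +17 mm. The tracker reads it about 5 mm low because the bridge partly hides it. Next, a gentle 1.5° tilt pulse toward the window.

carry_out:
  moves: [-1,0,0,-0.002,-0.4,1.5,0,-1,0,0,-0.001,-0.2,0,0,-1,0,0,-0.001,-0.2,0,0,-1,0,0,-0.001,-0.2,0,0,-1,0,0,-0.001,-0.2,-1.5,0]

```text
clock: 8.78
tcp_pos: [0.529, 0.1069, 0.1723]
orientation: [0.001, 0.67, 0.743, 0.002]
wrist_force: [-0.2, 0.1, -5.7]
finger_gap: 0.0102
```

```bash
python3 - <<'E'
import re
s=open("m.py").read()
s=s.replace('B=env.read_camera("top") if ims is None else ims[1]','B=(env.read_camera("top") if top else None) if ims is None else ims[1]').replace("tag=None):","tag=None,top=False):").replace('cv2.imwrite(f"pics','x is not None and cv2.imwrite(f"pics').replace('wt=blob(B,"win",proj("top",W)[0])','wt=None if B is None else blob(B,"win",proj("top",W)[0])')
open("m.py","w").write(s)
E
python3 - <<'E'
from m import *
meas(None,-.02,"7"); meas(None,-.02)
E
```

```text
t 8.78 tcp [0.529  0.1069 0.1723] tray [0.5277 0.1065 0.0928] tilt(deg) 0.06,0.02 yaw 0.106 F [-0.2  0.1 -5.7] gap 0.0102
 win exp [0.5351 0.0369 0.0987] tri None 705 None
   red [325.  132.3] 363 y=-14.4 mm res 1.2 px
   gold [325.3 146.9] 121 y=-22.2 mm res 4.2 px
   blue [323.2 150.1] 382 y=-24.9 mm res 2.8 px
t 8.82 tcp [0.5289 0.1076 0.1725] tray [0.5277 0.1071 0.093 ] tilt(deg) 0.02,-0.01 yaw 0.107 F [-0.  -0.6 -5.4] gap 0.0102
 win exp [0.5352 0.0375 0.099 ] tri None 725 None
   red [322.6 134.3] 372 y=-21.1 mm res 1.2 px
   gold [323.  148.8] 121 y=-28.6 mm res 4.3 px
   blue [321.1 151.9] 389 y=-31.1 mm res 2.9 px
```

The trolley is coasting at about -0.13 m/s as planned. Next the tray follows at the same speed, staying level.

carry_out:
  moves: [-1,-0.0165,0,-0.0006,-0.04,0,0,-1,-0.0165,0,-0.0006,-0.04,0,0,-1,-0.0165,0,-0.0006,-0.04,0,0,-1,-0.0165,0,-0.0006,-0.04,0,0,-1,-0.0165,0,-0.0006,-0.04,0,0]

```text
clock: 9.5
tcp_pos: [0.5382, 0.0206, 0.1756]
orientation: [0.002, 0.669, 0.744, 0.003]
wrist_force: [0.3, 0.6, -6.4]
finger_gap: 0.0104
```

```bash
python3 - <<'E'
from m import *
meas(None,-.03,"8"); meas(None,-.03)
E
```

```text
t 9.50 tcp [0.5382 0.0206 0.1756] tray [0.5373 0.0202 0.0961] tilt(deg) 0.06,-0.22 yaw 0.108 F [ 0.3  0.6 -6.4] gap 0.0104
 win exp [ 0.5448 -0.0494  0.102 ] tri None 817 None
   red [285.  164.1] 427 y=-22.1 mm res 1.1 px
   gold [287.1 178.5] 142 y=-27.9 mm res 5.0 px
   blue [285.1 181.5] 441 y=-30.9 mm res 3.3 px
t 9.55 tcp [0.5386 0.0185 0.1757] tray [0.5378 0.018  0.0962] tilt(deg) -0.06,-0.24 yaw 0.107 F [ 0.8 -1.3 -6.1] gap 0.0103
 win exp [ 0.5452 -0.0516  0.1023] tri None 733 None
   red [282.  166.7] 430 y=-27.0 mm res 1.0 px
   gold [284.  181.2] 144 y=-33.0 mm res 5.1 px
   blue [282.  184.2] 448 y=-35.8 mm res 3.4 px
```

carry_out:
  moves: [-1,-0.0165,0,-0.0004,0,0,0,-1,-0.0165,0,-0.0004,0,0,0,-1,-0.0165,0,-0.0004,0,0,0,-1,-0.0165,0,-0.0004,0,0,0,-1,-0.0165,0,-0.0004,0,0,0]

```text
clock: 10.22
tcp_pos: [0.5474, -0.0671, 0.1777]
orientation: [0.003, 0.669, 0.743, 0.003]
wrist_force: [0.5, 0.0, -5.1]
finger_gap: 0.0104
```

```bash
python3 - <<'E'
from m import *
meas(None,-.03,"9")
E
```

```text
t 10.22 tcp [ 0.5474 -0.0671  0.1777] tray [ 0.5466 -0.0675  0.0982] tilt(deg) 0.04,-0.23 yaw 0.108 F [ 0.5  0.  -5.1] gap 0.0104
 win exp [ 0.5541 -0.1371  0.1041] tri None 393 None
   red [235.5 204.2] 503 y=-38.9 mm res 0.8 px
   gold [239.8 218.5] 157 y=-42.9 mm res 6.2 px
   blue [237.5 221. ] 515 y=-46.0 mm res 3.8 px
```

carry_out:
  moves: [-1,-0.006,-0.001,-0.0004,0.02,-1.5,0,-1,-0.005,-0.001,-0.0004,0.02,0,0,-1,-0.004,-0.001,-0.0004,0.02,0,0,-1,-0.002,-0.001,-0.0004,0.02,0,0,-1,0,-0.001,-0.0004,0,1.5,0]

```text
clock: 10.9
tcp_pos: [0.5442, -0.0868, 0.1801]
orientation: [0.003, 0.669, 0.743, 0.002]
wrist_force: [-0.1, -0.7, -6.2]
finger_gap: 0.0104
```

```bash
python3 - <<'E'
from m import *
meas(None,-.06,"10"); meas(None,-.06,"11",True)
E
```

```text
t 10.90 tcp [ 0.5442 -0.0868  0.1801] tray [ 0.5432 -0.0873  0.1006] tilt(deg) -0.05,-0.14 yaw 0.107 F [-0.1 -0.7 -6.2] gap 0.0104
 win exp [ 0.5507 -0.1569  0.1067] tri None 24 None
   red [207.8 221.6] 544 y=-67.7 mm res 0.7 px
   gold [228.2 262.1] 181 y=-78.7 mm res 36.5 px
   blue [211.3 238.1] 554 y=-73.8 mm res 4.2 px
t 10.95 tcp [ 0.5442 -0.0875  0.1801] tray [ 0.5432 -0.0879  0.1006] tilt(deg) -0.00,-0.13 yaw 0.106 F [ 1.2 -0.9 -5.5] gap 0.0102
 win exp [ 0.5506 -0.1575  0.1066] tri None 23 None
   red [208.  221.5] 550 y=-66.8 mm res 0.6 px
   gold [228.4 262.1] 180 y=-78.0 mm res 36.7 px
   blue [211.6 237.9] 559 y=-72.7 mm res 4.3 px
```

The trolley looks at rest near -68 mm, with the window over the light. One picture will confirm.

```bash
python3 - <<'E'
from h import *
a=cv2.imread("pics/s11.png")[150:320,140:340]; b=cv2.imread("pics/t11.png")[240:410,270:470]
cv2.imwrite("pics/c6.png",np.hstack([cv2.resize(np.clip(x.astype(float)*1.7,0,255).astype(np.uint8),None,fx=2,fy=2,interpolation=cv2.INTER_CUBIC) for x in(a,b)]))
E
```

```text
(no output)
```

View pics/c6.png

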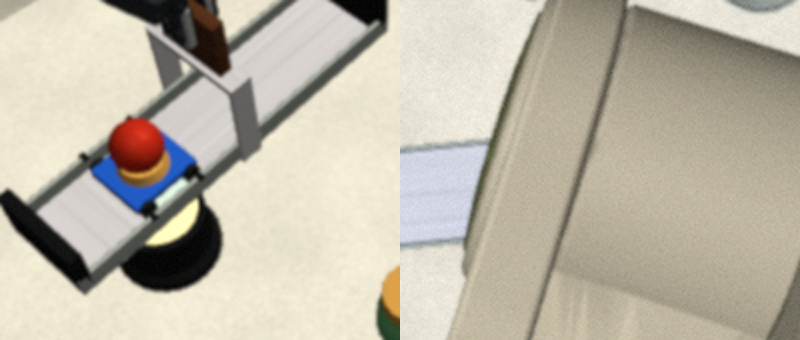

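The crop shows the stone at (137,145), over the window between the rim marks at (130,118), (85,157), (200,178) and (155,212). The lit glass lies right below it with clear air between. I'll hold, and check for drift.

carry_out:
  moves: [-1,0,0,0,0,0,0,-1,0,0,0,0,0,0,-1,0,0,0,0,0,0,-1,0,0,0,0,0,0,-1,0,0,0,0,0,0]

```text
clock: 11.68
tcp_pos: [0.5443, -0.0874, 0.1799]
orientation: [0.003, 0.669, 0.743, 0.002]
wrist_force: [0.8, -0.2, -5.0]
finger_gap: 0.0104
```

```bash
python3 - <<'E'
from m import *
s,p,r=pose(); o,t=tray(p,r)
print("rim-mid pred",proj("scene",o+t.apply([0,-.07,.02]))[0],"read (211,233); marks pred",proj("scene",o+t.apply([[-.038,-.048,.02],[-.038,-.092,.02],[.038,-.048,.02],[.038,-.092,.02]])).round(0).tolist(),"read (205,209),(182.5,228.5),(240,239),(217.5,256)")
meas(None,-.06)
E
```

```text
rim-mid pred [210.27373564 233.5686469 ] read (211,233); marks pred [[204.0, 211.0], [182.0, 229.0], [239.0, 239.0], [216.0, 258.0]] read (205,209),(182.5,228.5),(240,239),(217.5,256)
t 11.68 tcp [ 0.5443 -0.0874  0.1799] tray [ 0.5433 -0.0881  0.1004] tilt(deg) -0.11,-0.12 yaw 0.106 F [ 0.8 -0.2 -5. ] gap 0.0104
 win exp [ 0.5507 -0.1576  0.1065] tri None 26 None
   red [208.5 221.2] 539 y=-65.8 mm res 0.7 px
   gold [228.4 262.2] 177 y=-77.8 mm res 36.6 px
   blue [212.1 237.5] 557 y=-71.6 mm res 4.2 px
```

carry_out:
  moves: [-1,0,0,0,0,0.06,0,-1,0,0,0,0,0,0,-1,0,0,0,0,0,0,-1,0,0,0,0,0,0,-1,0,0,0,0,0,0]

```text
clock: 12.35
tcp_pos: [0.5443, -0.0875, 0.1799]
orientation: [0.003, 0.669, 0.743, 0.002]
wrist_force: [0.1, 0.6, -5.0]
finger_gap: 0.0103
```

carry_out:
  moves: [-1,0,0,0,0,0,0,-1,0,0,0,0,0,0,-1,0,0,0,0,0,0,-1,0,0,0,0,0,0,-1,0,0,0,0,0,0]

```text
clock: 12.98
tcp_pos: [0.5443, -0.0874, 0.1799]
orientation: [0.003, 0.669, 0.743, 0.002]
wrist_force: [-0.6, -0.2, -5.2]
finger_gap: 0.0104
```

```bash
python3 -c "
from m import *
meas(None,-.06)"
```

```text
t 12.97 tcp [ 0.5443 -0.0874  0.1799] tray [ 0.5433 -0.0879  0.1004] tilt(deg) -0.04,-0.13 yaw 0.106 F [-0.6 -0.2 -5.2] gap 0.0104
 win exp [ 0.5507 -0.1575  0.1064] tri None 27 None
   red [208.6 221.2] 536 y=-65.8 mm res 0.7 px
   gold [228.3 262.2] 176 y=-78.0 mm res 36.6 px
   blue [212.  237.5] 554 y=-71.8 mm res 4.2 px
```

The trolley is at rest, with no change over 1.3 s. I'll hold out the 5 s with margin.

carry_out:
  moves: [-1,0,0,0,0,0,0,-1,0,0,0,0,0,0,-1,0,0,0,0,0,0,-1,0,0,0,0,0,0,-1,0,0,0,0,0,0]

```text
clock: 13.65
tcp_pos: [0.5443, -0.0874, 0.1799]
orientation: [0.003, 0.669, 0.743, 0.002]
wrist_force: [0.7, -0.6, -5.3]
finger_gap: 0.0105
```

carry_out:
  moves: [-1,0,0,0,0,0,0,-1,0,0,0,0,0,0,-1,0,0,0,0,0,0,-1,0,0,0,0,0,0,-1,0,0,0,0,0,0]

```text
clock: 14.28
tcp_pos: [0.5443, -0.0874, 0.1799]
orientation: [0.003, 0.669, 0.743, 0.002]
wrist_force: [-0.2, -0.3, -5.4]
finger_gap: 0.0105
```

carry_out:
  moves: [-1,0,0,0,0,0,0,-1,0,0,0,0,0,0,-1,0,0,0,0,0,0,-1,0,0,0,0,0,0,-1,0,0,0,0,0,0]

```text
clock: 14.9
tcp_pos: [0.5443, -0.0874, 0.1799]
orientation: [0.003, 0.669, 0.743, 0.002]
wrist_force: [-0.3, -0.9, -5.4]
finger_gap: 0.0104
```

```bash
python3 -c "
from m import *
meas(None,-.06)"
```

```text
t 14.90 tcp [ 0.5443 -0.0874  0.1799] tray [ 0.5433 -0.088   0.1004] tilt(deg) -0.04,-0.13 yaw 0.106 F [-0.3 -0.9 -5.4] gap 0.0104
 win exp [ 0.5507 -0.1576  0.1064] tri None 27 None
   red [208.5 221.2] 539 y=-65.9 mm res 0.6 px
   gold [228.4 262.1] 176 y=-77.9 mm res 36.5 px
   blue [212.1 237.5] 555 y=-71.7 mm res 4.1 px
```

carry_out:
  moves: [-1,0,0,0,0,0,0,-1,0,0,0,0,0,0,-1,0,0,0,0,0,0,-1,0,0,0,0,0,0,-1,0,0,0,0,0,0]

```text
clock: 15.58
tcp_pos: [0.5443, -0.0874, 0.1799]
orientation: [0.003, 0.669, 0.743, 0.002]
wrist_force: [-0.4, 0.4, -5.8]
finger_gap: 0.0105
```

carry_out:
  moves: [-1,0,0,0,0,0,0,-1,0,0,0,0,0,0,-1,0,0,0,0,0,0,-1,0,0,0,0,0,0,-1,0,0,0,0,0,0]

```text
clock: 16.2
tcp_pos: [0.5443, -0.0874, 0.1799]
orientation: [0.003, 0.669, 0.743, 0.002]
wrist_force: [0.9, -0.0, -4.9]
finger_gap: 0.0104
```

carry_out:
  moves: [-1,0,0,0,0,0,0,-1,0,0,0,0,0,0,-1,0,0,0,0,0,0,-1,0,0,0,0,0,0,-1,0,0,0,0,0,0]

```text
clock: 16.82
tcp_pos: [0.5443, -0.0874, 0.1799]
orientation: [0.003, 0.669, 0.743, 0.002]
wrist_force: [-0.7, -0.4, -4.3]
finger_gap: 0.0104
```

carry_out:
  moves: [-1,0,0,0,0,0,0,-1,0,0,0,0,0,0,-1,0,0,0,0,0,0,-1,0,0,0,0,0,0,-1,0,0,0,0,0,0]

```text
clock: 17.45
tcp_pos: [0.5443, -0.0874, 0.1799]
orientation: [0.003, 0.669, 0.743, 0.002]
wrist_force: [0.2, 0.6, -6.1]
finger_gap: 0.0107
```

```bash
python3 -c "
from m import *
meas(None,-.06,'12')
print(env.hand_in())"
```

```text
t 17.45 tcp [ 0.5443 -0.0874  0.1799] tray [ 0.5433 -0.0879  0.1004] tilt(deg) -0.04,-0.13 yaw 0.106 F [ 0.2  0.6 -6.1] gap 0.0107
 win exp [ 0.5507 -0.1575  0.1064] tri None 26 None
   red [208.6 221.2] 539 y=-65.9 mm res 0.7 px
   gold [228.4 262.1] 176 y=-77.9 mm res 36.5 px
   blue [212.1 237.5] 553 y=-71.8 mm res 4.2 px
the job is handed in; nothing more can be done
None
```

I picked the tray up by its handle and rolled the trolley onto the window with one tilt pulse each way. I then held it level over the light for about 6.5 s before handing in at 17.5 s on the robot's clock.

**Last checks**
- **Trolley:** at rest. The stone's measured position did not change over the last 5.8 s. It reads -66 mm from the stone and -72 mm from the blue deck, and both are inside the window.
- **Tray:** the window's centre is about 1 mm sideways of the light's centre, the underside is about 40 mm above the glass, and the tilt is below 0.15°.
- **Grip:** the fingers still held the handle at the end, with a gap of 10.5 mm and about 5.5 N of weight on the wrist.

**What failed or disagreed**
- **First grasp:** it shut on nothing. The pictures showed the tool about 33 mm higher than the reported z, so I reopened, went lower, and gripped on the second try. I never found the cause of that difference.
- **Tracking:** the gold-collar reading was useless at the end because it locked onto the lamp. The top camera's view was blocked by the arm, so the final checks rest on the scene camera and the arm's own readings.
- **Bystanders:** I planned the path clear of the weight box, pan and jar, but did not measure their positions again at the end.

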